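Demagnetise a camshaft in the bench demagnetiser

TASK

Demagnetise the small camshaft, the thinner of the two shafts in the plywood rack: draw it out by its free end and lay it on the open bench, then lay it centred in the two vees of the demagnetiser (only its middle can be held there), its ends about flush with the outer faces of the shoes. Then push the machine's spring-centred toggle fully over to the side of the row of shrinking bars, hold it there for a good second and let it spring back; never push it towards the solid bar. Leave the camshaft in the vees and everything else as it is.

Things in the scene. Friction and masses are not known exactly. Their poses are not given: they have to be found in the camera images.
- camshaft: Small bright steel camshaft, 200 mm long, 0.32 kg. Origin on its axis at mid length, y along the axis. Round end journals of diameter 16 from 42 to 100 either side of the middle; four lobes (reach 18 from the axis) from 20 to 42; between them a round middle journal, diameter 20, 36 long, to hold it by. Lying flat it does not roll; its axis is then 13 above the surface.
- cam_end (a point): The camshaft's free end, on its axis at its y = -100. At the start the camshaft lies in one of the rack's two pigeon-holes (which one varies) and this end sticks out of the mouth by about 58 mm, axis 52 mm above the bench; the rest is under the top board.
- thick_shaft: Dark plain shaft, diameter 28 mm, 190 mm long, loose in the other pigeon-hole and sticking out likewise; not to be moved. Origin on its axis at mid length, y along the axis.
- rack: Fixed plywood rack, 138 (x) by 158 (y) by 87 mm high; spanner and feeler gauge on top. Origin on the bench under the middle of its front face, z up. Two pigeon-holes 42 wide, 40 high, 150 deep, floor 39 above the bench, at x = -30 and +30, open to the rack's -y. The camshaft is drawn out along the rack's -y and is clear when its middle is over 100 in front of the face.
- demagnetiser: Dark grey machine fixed on the bench, housing 172 (x) by 224 (y) by 40 mm high. Origin on the bench under its centre, z up, control panel on the half towards its -x. On the other half two steel shoes, 68 wide in x, top at z = 100, cover y = -100 to -62 and +62 to +100; between them it is open down to z = 40. Panel also has a round meter, diameter 54, top z = 49, at x = -50, y = -62.
- vee_mid (a point): Where the middle of the camshaft's axis belongs, either way round: at x = 42, y = 0, z = 86 mm in the demagnetiser's frame, whose axes it shares. Each shoe has a 90 degree vee along y on top, mouth 50 wide at z = 100, lowest line at z = 75, in which the 16 mm end journals lie.
- toggle (a joint): Toggle angle: 0 upright, where its spring (0.45 Nm per rad) centres it; positive leaning to the demagnetiser's -y, towards four stamped black bars that shrink; negative to its +y, towards one solid bar. Stops at +0.42 and -0.42. About 5 N at 40 mm above the hinge pushes it fully over; it springs back at once when let go.
- toggle_pivot (a point): The toggle's hinge, 41 mm above the bench at x = -50, y = +34 mm in the demagnetiser's frame, whose axes it shares; the toggle swings about x. The panel is at z = 40; nothing stands up on it to the +y of the toggle.
- toggle_tip (a point): Top of the toggle's round steel bat, 53 mm from the hinge, so 94 mm above the bench when upright; the bat is 13 in diameter near the top, tapering to 9 at its rubber boot 17 above the hinge.
- tappet_0: Bucket tappet, a steel cup 31 mm in diameter and 25 mm high, loose on the bench behind the work; not to be moved. Origin under its centre.
- tappet_1: Second bucket tappet, the same.
- paste_tin: Small round tin with a grey lid, 57 mm in diameter and 37 mm high, loose on the bench; not to be moved. Origin under its centre.

How it is judged:
By the outcome, as a careful person would: the job done as asked, in the order asked, and still so for the second after the job is handed in, with the robot touching nothing.
It also fails if it takes over 61 s, if anything falls off the work surface, if the arm or the gripper's body presses on something with over 40 N, if the wrist force passes 120 N, or if a joint passes its speed limit or range.

ROBOT

A 6-joint arm with a two-finger parallel gripper is mounted at the origin on a cart in front of the work surface, level with it; the furniture and walls round the work are solid. World frame = base frame: x ahead of the robot, y to its left, z up, the work surface at z = 0. Lengths are in m, angles in degrees, forces in N, time in s.
With the tool pointing down it reaches from about 0.4 to 0.825 m from the base axis. Payload 7 kg.
Tool frame: the origin (TCP) lies on the centre line of the jaws, within the pads' length; the fingertips stand 14 mm ahead of it and the grasp point (between the pads) lies 5 mm behind it; z points along the fingers, y is the line along which they close (so a half turn about z gives the same grasp; the last joint's range is limited). The gripper opens to 88 mm and grips with 3 to 60 N. Pads are 19 mm wide; open, the fingers measure 130 mm over their backs; the gripper's body (78 mm by 193 mm) begins 47 mm behind the grasp point.
Start: joints at [-47.779, 20.546, 0.682, 0, -70.136, -16.507], TCP at [0.293, -0.608, 0.241] pointing down, gripper open.
Joint ranges: [-176.03, 176.03], [-82.01, 121.73], [-58.28, 71.71], [-173.87, 95.51], [-174.79, -0.11], [-173.66, 173.66]. Speed limits (degrees/s): [136.94, 136.94, 172.46, 180, 180, 180].

INTERFACE

Orientations are given as [roll, pitch, yaw] about the fixed x, y, z axes, in that order (R = Rz(yaw) Ry(pitch) Rx(roll)).
In Python, from plant import r gives the robot as it stands.
- The arm moves only by the tool send_rows, never from a script. Its argument "steps" is a list of rows, each an object with "dp": the shift along the tool's x, y, z in mm, a list of three; "roll": the turn about the tool's z in rad; "jaw": the opening in per cent of the stroke, from 0 (shut) to 100 (fully open). In form: [{"dp": [tx, ty, tz], "roll": roll, "jaw": jaw}, ...]. A call has 1 to 5 rows; each row is the pose to reach, as a shift and turn from the pose commanded when the call began, along the tool's axes at that moment; what a row does not reach only later rows make up. A row lasts 1/8 s, in which the tool goes at most 62.5 mm and 10.7 degrees, less where a joint would pass 70% of its speed; a pose out of reach is approached as far as the arm can. A call with a gripper value outside its range is refused whole. The fingers move at their own pace and stop on an object; "newtons" is the grip in N (left out, the last holds). Time passes only in rows, so rows that repeat a pose let the fingers close. It gives the time, the measured TCP pose, the force, the opening and the grip force at its end, in the units of the state.
- r.get_state(): the state, without advancing time (a new reading comes with each control period).
- r.capture(name): name is "scene" or "top" or "wrist"; returns a dict with "image" (384x512x3 uint8, blue, green, red), "K" (3x3 intrinsics, pixels), "dist" ([k1, k2, p1, p2, k3] as OpenCV has them; the pictures are not rectified), "rvec" (rotation vector, rad) and "tvec" (3), from world to camera coordinates, as OpenCV has them. Camera axes: x right, y down, z forward; pixel columns grow to the right and rows downward; lengths in m; the calibration is good to about 2 mm. A picture is of the moment at which its call begins. There is no depth.
- r.close_job(): hands the job in; it is judged then, once.
The state is a dict: "time_s": time; "joints": joint angles; "qd": joint speeds; "joint_torque": joint torques, N m; "tcp_pos": TCP position; "eef_rot": TCP orientation; "contact_force": force on the tool from outside, world axes, zero at the start; "moment": the same for the moment, N m; "gripper_width": finger opening in m; "gripper_force": force on a finger pad.
Only numpy, scipy, OpenCV 4.12 (cv2) and the standard library are available. Lean on these libraries where they do the work, as an engineer would, in place of code of your own. Each camera call takes 0.05 s, during which the arm holds its last target. There are 200 camera calls.

## Working session

There is one attempt and no reset: what is moved stays moved. The work goes in short steps, Python scripts to look and compute and a tool call to move; the robot and the scene stay as the last step left them, time stands still between calls to the robot, and variables do not carry over. Pictures are saved under pics/ and viewed, at most 10 in all, crops included, and the job is handed in when it is done.

Besides the shell and the picture viewer there is one more tool, called after "Request:" by a JSON object that holds its "op" and its "data", one argument or row to a line. send_rows: Moves the arm, as the interface text tells. Its arguments: {"type":"object","properties":{"steps":{"type":"array","items":{"type":"object","properties":{"dp":{"type":"array","items":{"type":"number"}},"roll":{"type":"number"},"jaw":{"type":"number"}}}},"newtons":{"type":"number"}},"required":["steps"]}

```bash
mkdir -p pics
cat > h.py <<'E'
import numpy as np, cv2
from scipy.spatial.transform import Rotation as R
from plant import r
def cap(n,f=None):
    c=r.capture(n)
    if f: cv2.imwrite('pics/'+f,c['image'])
    return c
def ray(c,uv,z):
    u=cv2.undistortPoints(np.array([[uv]],float),np.array(c['K'],float),np.array(c['dist'],float))[0,0]
    M=cv2.Rodrigues(np.array(c['rvec'],float))[0]; t=np.array(c['tvec'],float).ravel()
    o=-M.T@t; d=M.T@np.array([u[0],u[1],1]); return o+d*(z-o[2])/d[2]
def proj(c,p):
    return cv2.projectPoints(np.array([p],float),np.array(c['rvec'],float),np.array(c['tvec'],float),np.array(c['K'],float),np.array(c['dist'],float))[0][0,0]
def tool(target,s=None):
    "shift in tool mm to world target"
    s=s or r.get_state(); M=R.from_euler('xyz',s['eef_rot'],degrees=True).as_matrix()
    return np.round(M.T@(np.array(target)-np.array(s['tcp_pos']))*1000,1)
E
python3 - <<'E'
from h import *
a=cap('top','top0.png');b=cap('scene','scene0.png')
for c in(a,b):
    M=cv2.Rodrigues(np.array(c['rvec'],float))[0]; print(-M.T@np.array(c['tvec']).ravel(), M[2],c['K'])
print(r.get_state())
E
```

```text
[ 0.41920338 -0.13419357  0.93852571] [ 0.1939591  -0.02720691 -0.98063227] [[348.57729755   0.         253.99893722]
 [  0.         348.57729755 190.87761363]
 [  0.           0.           1.        ]]
[-0.09281312 -0.93486798  0.6875216 ] [ 0.55501285  0.65479643 -0.51303253] [[480.71057073   0.         252.60897183]
 [  0.         480.71057073 193.21460846]
 [  0.           0.           1.        ]]
{'time_s': 0.1, 'joints': array([-4.77792839e+01,  2.05867620e+01,  6.40183677e-01, -1.85283977e-02,
       -7.01362325e+01, -1.65057672e+01]), 'qd': array([ 0.12855533, -0.07787319,  0.15837079,  0.0374309 ,  0.0366265 ,
        0.01897139]), 'joint_torque': array([-1.07472959e-03, -5.84162664e+01,  2.93751436e+01,  7.01543212e+00,
        1.01554327e-02, -6.28929911e-05]), 'tcp_pos': array([ 0.2926707 , -0.60779319,  0.23972912]), 'eef_rot': array([ 1.79915652e+02, -6.82862615e-03, -1.54291354e+02]), 'contact_force': array([-0.36545912,  0.57584365, -0.08203254]), 'moment': array([ 0.00184475,  0.00124776, -0.00322886]), 'gripper_force': 0.0, 'gripper_width': 0.08759985555605336}
```

View pics/top0.png

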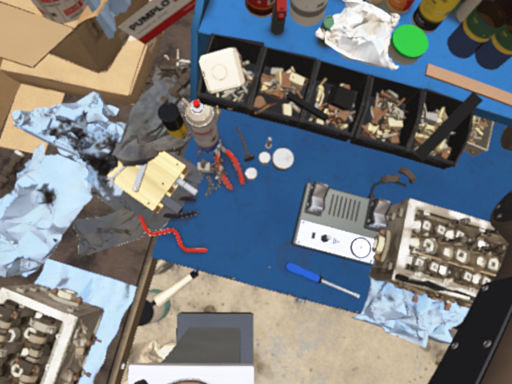

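View pics/scene0.png

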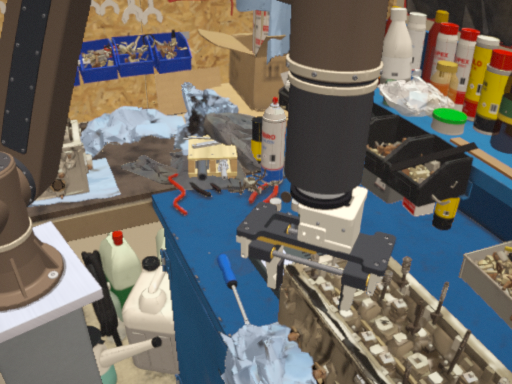

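The top view shows the plywood rack at about (155,183), its mouth to the lower right with two shafts sticking out. The demagnetiser is at about (340,222), with its shoes at the upper side and its panel (toggle about (325,238), meter (360,246)) towards the robot. The scene view has the demagnetiser hidden behind the arm.

Run:
```python
from h import *
im=cv2.imread('pics/top0.png')
a=cv2.resize(im[140:240,95:225],None,fx=4,fy=4,interpolation=cv2.INTER_CUBIC)
b=cv2.resize(im[165:275,285:400],None,fx=4,fy=4,interpolation=cv2.INTER_CUBIC)
cv2.imwrite('pics/ca.png',a);cv2.imwrite('pics/cb.png',b)
```

```text
(no output)
```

View pics/ca.png

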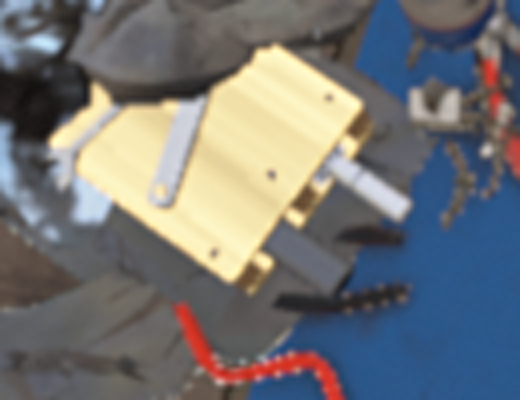

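View pics/cb.png

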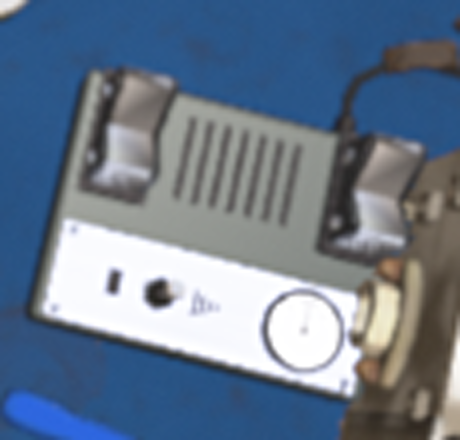

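The rack crop shows the bright camshaft in the upper hole, its free end about (403,211) in the crop, and the dark thick shaft below it. In the demagnetiser crop the solid bar is left of the toggle (160,292), and the shrinking bars and the meter are to its right.

```bash
cat > m.py <<'E'
from h import *
c=r.capture('top')
A=lambda x,y:(95+(x+.5)/4-.5,140+(y+.5)/4-.5)
B=lambda x,y:(285+(x+.5)/4-.5,165+(y+.5)/4-.5)
p=lambda n,uv,z:print(n,np.round(ray(c,uv,z)*1000,1))
im=c['image']; g=im.min(2).astype(np.uint8)
roi=np.zeros_like(g); cv2.fillPoly(roi,[np.array([A(345,150),A(425,195),A(405,235),A(325,190)],int)],1)
m=((g>110)&(roi>0)).astype(np.uint8)
cs=max(cv2.findContours(m,0,2)[0],key=cv2.contourArea); print('cam rect',cv2.minAreaRect(cs),cv2.contourArea(cs))
p('cam end',A(403,211),.056);p('cam base',A(333,167),.056)
p('rack FR',A(362,101),.087);p('rack FL',A(233,283),.087);p('rack BL',A(78,163),.087);p('rack BR',A(275,45),.087)
p('thick end',A(335,285),.052)
p('H TL',B(88,72),.04);p('H BL',B(32,317),.04);p('H BR',B(350,398),.04)
p('meter',B(304,330),.049);p('toggle tip',B(160,292),.094)
p('shoeL top in',B(128,72),.1);p('shoeL top in',B(174,83),.1);p('shoeR',B(372,138),.1);p('shoeR',B(424,153),.1)
p('shoeL bl',B(85,185),.1);p('shoeL br',B(145,200),.1);p('R bl',B(320,250),.1)
E
python3 m.py
```

```text
cam rect ((186.90000915527344, 186.6999969482422), (21.913463592529297, 11.180339813232422), 26.56505012512207) 136.5
cam end [588.6  -7.8  56. ]
cam base [617.2  38.6  56. ]
rack FR [653.1  16.2  87. ]
rack FL [536.7  91.   87. ]
rack BL [611.6 193.7  87. ]
rack BR [689.6  73.4  87. ]
thick end [540.8  34.7  52. ]
H TL [ 620.4 -299.    40. ]
H BL [ 459.1 -258.7   40. ]
H BR [ 406.7 -464.7   40. ]
meter [ 450.1 -433.3   49. ]
toggle tip [ 471.8 -329.8   94. ]
shoeL top in [ 607.2 -313.   100. ]
shoeL top in [ 600.5 -341.7  100. ]
shoeR [ 566.6 -465.9  100. ]
shoeR [ 557.3 -498.8  100. ]
shoeL bl [ 536.3 -284.3  100. ]
shoeL br [ 527.3 -321.   100. ]
R bl [ 496.8 -428.6  100. ]
```

Run:
```python
from h import *
c=cap('top')
for n,uv in dict(canbase=(207,148),canleft=(190,140),canright=(221,140),parts=(210,165),tap1=(251,173),tap0=(265,157),tin=(283,158),pliers=(240,182),wire=(195,214),red=(205,250),scrd=(290,268),midlay=(235,225)).items(): print(n,np.round(ray(c,uv,0.0)[:2]*1000))
print('cantop',np.round(ray(c,(196,103),.2)*1000))
s=r.get_state()
fr=np.array([.5946,.0536]); ax=np.array([.841,-.54]); ay=np.array([.54,.841])
g=fr+.030*ax-.040*ay
for o in(-39,39):
    print('body corner',np.round(1000*(g+.097*ax+o/1000*ay)),proj(c,[*(g+.097*ax+o/1000*ay),.106]))
print(g,tool([*g,.16]))
```

```text
canbase [727. -28.]
canleft [750.  21.]
canright [751. -67.]
parts [677. -38.]
tap1 [ 655. -152.]
tap0 [ 702. -191.]
tin [ 700. -241.]
pliers [ 629. -122.]
wire [540.  -1.]
red [444. -30.]
scrd [ 397. -256.]
midlay [ 511. -109.]
cantop [768. -22. 200.]
body corner [659. -81.] [223.42888982 160.94201679]
body corner [701. -16.] [197.53044328 144.48491531]
[0.59823 0.00376] [-540.6  418.5   80.3]
```

Request:
{"op": "send_rows", "data": {
  "steps": [
    {"dp": [-54, 42, 0], "roll": -0.11, "jaw": 100},
    {"dp": [-105, 81, 0], "roll": -0.22, "jaw": 100},
    {"dp": [-155, 120, 0], "roll": -0.33, "jaw": 80},
    {"dp": [-205, 159, 0], "roll": -0.44, "jaw": 60},
    {"dp": [-254, 197, 0], "roll": -0.5515, "jaw": 45}
  ],
  "newtons": 60
}}

```text
time_s: 0.82
tcp_pos: [0.4328, -0.3266, 0.2407]
eef_rot: [-180.0, 0.0, -122.5]
contact_force: [1.6, -0.8, 1.0]
gripper_width: 0.0633
gripper_force: 0.0
```

Run:
```python
from h import *
s=r.get_state();print(s['time_s'],s['tcp_pos'],s['eef_rot'],s['gripper_width'],tool([.5982,.0038,.20],s))
```

```text
0.825 [ 0.43276597 -0.32658004  0.24067103] [-1.79980213e+02  7.95744015e-03 -1.22483590e+02] 0.06328612912273567 [-367.5   37.9   40.7]
```

Request:
{"op": "send_rows", "data": {
  "steps": [
    {"dp": [-60, 6, 8], "roll": 0, "jaw": 45},
    {"dp": [-120, 12, 16], "roll": 0, "jaw": 45},
    {"dp": [-180, 18, 24], "roll": 0, "jaw": 45},
    {"dp": [-240, 24, 32], "roll": 0, "jaw": 45},
    {"dp": [-290, 30, 40], "roll": 0, "jaw": 45}
  ]
}}

```text
time_s: 1.45
tcp_pos: [0.5643, -0.066, 0.2004]
eef_rot: [-180.0, 0.0, -122.6]
contact_force: [0.8, -0.4, -0.4]
gripper_width: 0.0394
gripper_force: 0.0
```

Request:
{"op": "send_rows", "data": {
  "steps": [
    {"dp": [-35, 4, 0], "roll": 0, "jaw": 45},
    {"dp": [-65, 8, 0], "roll": 0, "jaw": 45},
    {"dp": [-65, 8, 0], "roll": 0, "jaw": 45}
  ]
}}

```text
time_s: 1.82
tcp_pos: [0.5926, -0.0074, 0.2001]
eef_rot: [180.0, -0.0, -122.6]
contact_force: [-0.6, -0.0, -0.5]
gripper_width: 0.0391
gripper_force: 0.0
```

Run:
```python
from h import *
w=cap('wrist','w1.png')
s=r.get_state();print(s['time_s'],s['tcp_pos'],s['eef_rot'],s['gripper_width'],tool([.5982,.0038,.20],s))
fr=np.array([.5946,.0536]); ax=np.array([.841,-.54]); ay=np.array([.54,.841])
print(proj(w,[*(fr+.03*ax-.058*ay),.052]),proj(w,[*(fr+.03*ax),.052]),proj(w,[*s['tcp_pos'][:2],.052]))
```

```text
1.875 [ 0.5919505 -0.0083776  0.2001271] [ 1.79966587e+02 -3.26327137e-02 -1.22600380e+02] 0.03949872871560956 [-13.6   1.3   0.1]
[255.34115887 184.5812661 ] [255.19053393 232.93759718] [254.1908658  188.40664841]
```

View pics/w1.png

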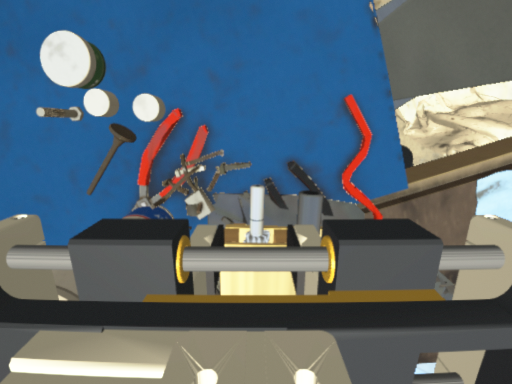

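The wrist view shows the camshaft end pointing up the picture, tip at about (257,185), between the jaws. The thick shaft is to its right at (310,210); the pliers, tappets and tin lie to the upper left.

Run:
```python
from h import *
w=cap('wrist'); im=w['image'].astype(int); g=im.min(2)
for v in(190,198,206,214,222):
    x=np.where(g[v,240:275]>105)[0]+240; print(v,x.min(),x.max(),np.round(ray(w,((x.min()+x.max())/2,v),.056)*1000,1))
col=g[175:200,257];print(col)
E=ray(w,(257.5,185.5),.052);print(E)
x=np.array([-.5388,-.8424])
d=tool([E[0]+.018*.54,E[1]+.018*.841,.054]);print(d)
```

```text
190 250 264 [589.2  -6.9  56. ]
198 250 264 [594.1   0.8  56. ]
206 249 263 [600.    8.1  56. ]
214 250 263 [604.7  16.3  56. ]
222 249 263 [610.3  24.2  56. ]
[ 42  42  40  42  42  43  41  41  41  46  60  64 110 182 221 223 222 223
 223 223 224 223 223 224 224]
[ 0.58640752 -0.01016415  0.052     ]
[-14.3   3.8 146.2]
```

Request:
{"op": "send_rows", "data": {
  "steps": [
    {"dp": [-14, 3, 30], "roll": 0, "jaw": 45},
    {"dp": [-14, 3, 75], "roll": 0, "jaw": 45},
    {"dp": [-14, 3, 115], "roll": 0, "jaw": 45},
    {"dp": [-14, 3, 138], "roll": 0, "jaw": 45},
    {"dp": [-14, 3, 146], "roll": 0, "jaw": 45}
  ]
}}

```text
time_s: 2.55
tcp_pos: [0.5959, 0.0031, 0.0533]
eef_rot: [179.9, -0.1, -122.8]
contact_force: [-0.3, -0.5, 0.3]
gripper_width: 0.0397
gripper_force: 0.0
```

Request:
{"op": "send_rows", "data": {
  "steps": [
    {"dp": [0, 0, 0], "roll": 0, "jaw": 45},
    {"dp": [0, 0, 0], "roll": 0, "jaw": 20},
    {"dp": [0, 0, 0], "roll": 0, "jaw": 5},
    {"dp": [0, 0, 0], "roll": 0, "jaw": 5},
    {"dp": [0, 0, 0], "roll": 0, "jaw": 5}
  ],
  "newtons": 60
}}

```text
time_s: 3.18
tcp_pos: [0.5975, 0.0043, 0.0552]
eef_rot: [-179.9, 0.0, -122.7]
contact_force: [1.1, -0.9, 3.4]
gripper_width: 0.0145
gripper_force: 59.9
```

Request:
{"op": "send_rows", "data": {
  "steps": [
    {"dp": [10, 0, -1], "roll": 0, "jaw": 5},
    {"dp": [28, 0, -1], "roll": 0, "jaw": 5},
    {"dp": [48, 0, -1], "roll": 0, "jaw": 5},
    {"dp": [68, 0, -1], "roll": 0, "jaw": 5},
    {"dp": [85, 0, -1], "roll": 0, "jaw": 5}
  ]
}}

```text
time_s: 3.8
tcp_pos: [0.5499, -0.0688, 0.0555]
eef_rot: [180.0, -0.0, -122.7]
contact_force: [0.8, 0.5, -1.8]
gripper_width: 0.0145
gripper_force: 59.9
```

Request:
{"op": "send_rows", "data": {
  "steps": [
    {"dp": [20, 0, -1], "roll": 0, "jaw": 5},
    {"dp": [40, 0, -1], "roll": 0, "jaw": 5},
    {"dp": [60, 0, -1], "roll": 0, "jaw": 5},
    {"dp": [80, 0, -1], "roll": 0, "jaw": 5},
    {"dp": [90, 0, -1], "roll": 0, "jaw": 5}
  ]
}}

```text
time_s: 4.42
tcp_pos: [0.5015, -0.1442, 0.0565]
eef_rot: [180.0, -0.0, -122.7]
contact_force: [-0.3, 0.9, -3.9]
gripper_width: 0.0144
gripper_force: 59.9
```

Run:
```python
from h import *
c=cap('top'); cv2.imwrite('pics/t2.png',np.hstack([cv2.resize(c['image'][140:260,110:310],None,fx=3,fy=3)]))
cap('scene','s2.png')
s=r.get_state();print(s['time_s'],s['tcp_pos'],s['gripper_width'],s['contact_force'],s['moment'])
```

```text
4.525 [ 0.50181645 -0.14391969  0.05654942] 0.014419454519097957 [ 0.55247518  0.44132571 -2.88563905] [-0.19162365  0.22140031  0.01932478]
```

View pics/s2.png

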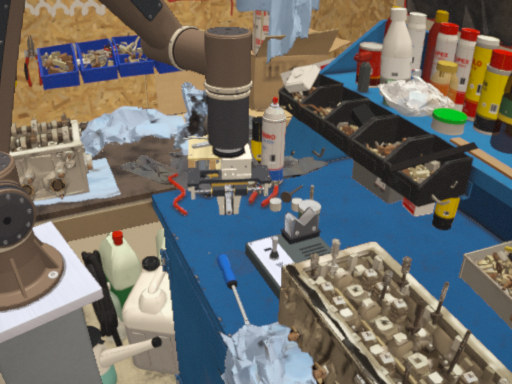

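The scene view shows the camshaft held over open blue bench in front of the rack. The thick shaft and the other things look untouched, and the demagnetiser is at (290,240).

Request:
{"op": "send_rows", "data": {
  "steps": [
    {"dp": [20, 0, 0], "roll": 0, "jaw": 5},
    {"dp": [45, 0, 5], "roll": 0, "jaw": 5},
    {"dp": [60, 0, 15], "roll": 0, "jaw": 5},
    {"dp": [60, 0, 25], "roll": 0, "jaw": 5},
    {"dp": [60, 0, 30], "roll": 0, "jaw": 5}
  ]
}}

```text
time_s: 5.15
tcp_pos: [0.4701, -0.1934, 0.0257]
eef_rot: [180.0, -0.0, -122.7]
contact_force: [0.6, 0.9, -3.8]
gripper_width: 0.0144
gripper_force: 59.9
```

Request:
{"op": "send_rows", "data": {
  "steps": [
    {"dp": [0, 0, 2], "roll": 0, "jaw": 5},
    {"dp": [0, 0, 4], "roll": 0, "jaw": 5},
    {"dp": [0, 0, 6], "roll": 0, "jaw": 5},
    {"dp": [0, 0, 6], "roll": 0, "jaw": 5}
  ]
}}

```text
time_s: 5.65
tcp_pos: [0.4702, -0.1934, 0.0206]
eef_rot: [-180.0, 0.0, -122.7]
contact_force: [-0.1, -0.6, -3.2]
gripper_width: 0.0142
gripper_force: 59.9
```

Request:
{"op": "send_rows", "data": {
  "steps": [
    {"dp": [0, 0, 2], "roll": 0, "jaw": 5},
    {"dp": [0, 0, 3], "roll": 0, "jaw": 5},
    {"dp": [0, 0, 4], "roll": 0, "jaw": 5},
    {"dp": [0, 0, 4], "roll": 0, "jaw": 5}
  ]
}}

```text
time_s: 6.15
tcp_pos: [0.4702, -0.1936, 0.0166]
eef_rot: [-180.0, 0.0, -122.7]
contact_force: [-0.5, -1.3, 0.0]
gripper_width: 0.0147
gripper_force: 59.9
```

Request:
{"op": "send_rows", "data": {
  "steps": [
    {"dp": [0, 0, 0], "roll": 0, "jaw": 20},
    {"dp": [0, 0, 0], "roll": 0, "jaw": 40},
    {"dp": [0, 0, 0], "roll": 0, "jaw": 60},
    {"dp": [0, 0, 0], "roll": 0, "jaw": 60},
    {"dp": [0, 0, -20], "roll": 0, "jaw": 60}
  ]
}}

```text
time_s: 6.78
tcp_pos: [0.469, -0.1934, 0.0356]
eef_rot: [179.8, -0.1, -122.7]
contact_force: [0.2, -0.4, 0.0]
gripper_width: 0.0504
gripper_force: 0.0
```

Request:
{"op": "send_rows", "data": {
  "steps": [
    {"dp": [0, 0, -40], "roll": 0, "jaw": 60},
    {"dp": [-10, 0, -90], "roll": 0, "jaw": 60},
    {"dp": [-30, 0, -140], "roll": 0, "jaw": 60},
    {"dp": [-40, 0, -150], "roll": 0, "jaw": 60},
    {"dp": [-40, 0, -150], "roll": 0, "jaw": 60}
  ]
}}

```text
time_s: 7.4
tcp_pos: [0.4921, -0.1593, 0.1869]
eef_rot: [-179.9, 0.1, -122.6]
contact_force: [-0.3, -0.3, -0.6]
gripper_width: 0.053
gripper_force: 0.0
```

Run:
```python
from h import *
w=cap('wrist','w2.png')
s=r.get_state();print(s['time_s'],s['tcp_pos'],s['eef_rot'],s['gripper_width'])
```

```text
7.45 [ 0.49110814 -0.15961651  0.18570822] [ 1.79940545e+02 -9.28662413e-03 -1.22667955e+02] 0.052217828472562365
```

View pics/w2.png

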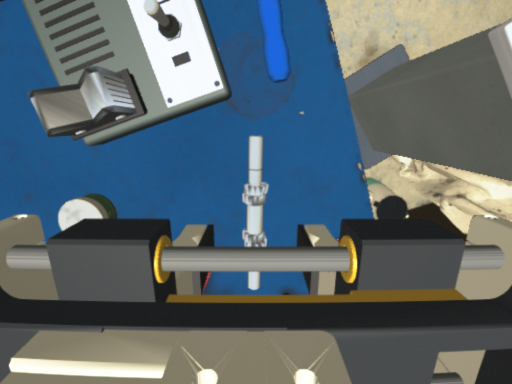

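The wrist view shows the camshaft flat on the bench, free end at (256,136) and far end at (254,290), with the middle journal near (255,218). The demagnetiser's near end, with its toggle and +y shoe, is at the upper left.

Run:
```python
from h import *
w=cap('wrist'); im=w['image'].astype(int); sat=im.max(2)-im.min(2); m=((im.min(2)>95)&(sat<60))
for v in(145,160,175,210,215,220,225,280):
    x=np.where(m[v,235:275])[0]+235; print(v,x.min(),x.max(), np.round(ray(w,((x.min()+x.max())/2,v),.013 )*1000,1))
col=im.min(2)[:,256]; print(col[130:142], im.min(2)[282:296,254])
a=ray(w,(256,136),.014);b=ray(w,(254,290),.014);print(a,b,np.linalg.norm(a-b),(a+b)/2,np.degrees(np.arctan2(*(b-a)[[1,0]])))
q=(a+b)/2; print(tool([q[0],q[1],.0155]))
# demag from this view
for n,uv,z in(('shoeL corner',(31,93),.1),('panel tip',(151,6),.094),('Hcorner',(229,98),.04),('H back corner',(90,143),.04)): print(n,ray(w,uv,z)*1000)
```

```text
145 248 261 [ 465.2 -199.2   13. ]
160 248 260 [ 475.2 -184.8   13. ]
175 248 260 [ 484.9 -169.7   13. ]
210 246 261 [ 509.2 -133.    13. ]
215 246 261 [ 512.7 -127.5   13. ]
220 246 261 [ 516.3 -121.9   13. ]
225 246 261 [ 519.9 -116.3   13. ]
280 247 258 [563.7 -50.7  13. ]
[ 31  32  34  34  33  42  98 161 199 204 205 204] [209 208 207 207 208 207 207 206 191  80  34  35  54  69]
[ 0.45819572 -0.20690648  0.014     ] [ 0.56996783 -0.03717805  0.014     ] 0.20322584645727895 [ 0.51408178 -0.12204226  0.014     ] 56.63369658129488
[-44.7   0.3 169.6]
shoeL corner [ 594.552263   -342.00898122  100.        ]
panel tip [ 471.74905502 -338.89140259   94.        ]
Hcorner [ 460.40838669 -254.92737162   40.        ]
H back corner [ 612.14097999 -299.27484846   40.        ]
```

Request:
{"op": "send_rows", "data": {
  "steps": [
    {"dp": [-22, 0, 40], "roll": 0, "jaw": 55},
    {"dp": [-45, 0, 90], "roll": 0, "jaw": 50},
    {"dp": [-45, 0, 135], "roll": 0, "jaw": 50},
    {"dp": [-45, 0, 160], "roll": 0, "jaw": 50},
    {"dp": [-45, 0, 169], "roll": 0, "jaw": 50}
  ]
}}

```text
time_s: 8.12
tcp_pos: [0.5135, -0.1226, 0.0146]
eef_rot: [179.7, -0.2, -122.7]
contact_force: [0.4, -0.5, -0.2]
gripper_width: 0.0441
gripper_force: 0.0
```

Request:
{"op": "send_rows", "data": {
  "steps": [
    {"dp": [0, 0, 0], "roll": 0, "jaw": 50},
    {"dp": [0, 0, 0], "roll": 0, "jaw": 25},
    {"dp": [0, 0, 0], "roll": 0, "jaw": 8},
    {"dp": [0, 0, 0], "roll": 0, "jaw": 8},
    {"dp": [0, 0, 0], "roll": 0, "jaw": 8}
  ],
  "newtons": 50
}}

```text
time_s: 8.75
tcp_pos: [0.5166, -0.122, 0.0183]
eef_rot: [-179.9, 0.0, -122.7]
contact_force: [-0.7, 0.7, 6.7]
gripper_width: 0.0186
gripper_force: 50.0
```

Request:
{"op": "send_rows", "data": {
  "steps": [
    {"dp": [0, 0, -15], "roll": 0, "jaw": 8},
    {"dp": [0, 0, -50], "roll": 0, "jaw": 8},
    {"dp": [0, 0, -95], "roll": 0, "jaw": 8},
    {"dp": [10, -9, -140], "roll": -0.03, "jaw": 8},
    {"dp": [35, -30, -160], "roll": -0.1, "jaw": 8}
  ]
}}

```text
time_s: 9.38
tcp_pos: [0.5231, -0.1674, 0.1813]
eef_rot: [-179.8, 0.1, -116.7]
contact_force: [0.7, 0.5, -4.3]
gripper_width: 0.019
gripper_force: 50.0
```

Request:
{"op": "send_rows", "data": {
  "steps": [
    {"dp": [38, -23, 0], "roll": -0.08, "jaw": 8},
    {"dp": [75, -50, 0], "roll": -0.16, "jaw": 8},
    {"dp": [110, -77, 0], "roll": -0.225, "jaw": 8},
    {"dp": [140, -100, 0], "roll": -0.225, "jaw": 8},
    {"dp": [155, -115, 0], "roll": -0.225, "jaw": 8}
  ]
}}

```text
time_s: 10.0
tcp_pos: [0.5537, -0.3595, 0.1774]
eef_rot: [179.9, 0.0, -104.2]
contact_force: [0.5, 0.1, -3.7]
gripper_width: 0.0183
gripper_force: 50.0
```

Run:
```python
from h import *
w=cap('wrist','w3.png')
s=r.get_state();print(s['time_s'],s['tcp_pos'],s['eef_rot'],s['gripper_width'],s['contact_force'],s['moment'],tool([.5542,-.396,.16],s))
```

```text
10.05 [ 0.55448032 -0.36108175  0.17724834] [ 1.79937661e+02 -2.73467002e-02 -1.04167765e+02] 0.01870704107646175 [ 4.11079556 -2.58970967 -1.87835678] [-0.58009185 -0.66167904  0.03619797] [33.9 -8.3 17.3]
```

View pics/w3.png

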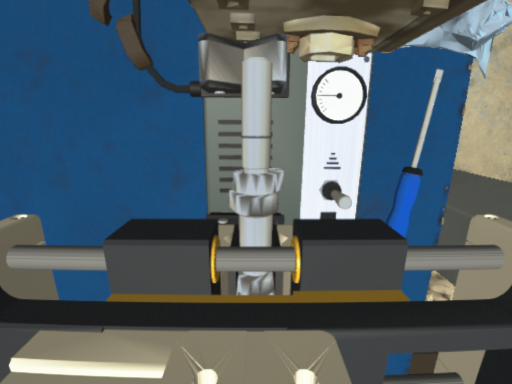

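The wrist view shows the camshaft held by its middle, in line with the machine. The -y shoe is behind it (about 200–288 wide, rows 36–96), the meter is at (339,95) and the toggle tip at (344,201).

Run:
```python
from h import *
w=cap('wrist'); s=r.get_state()
y=np.radians(-14.1); X=np.array([np.cos(y),np.sin(y)]);Y=np.array([-np.sin(y),np.cos(y)])
im=w['image']; g=cv2.cvtColor(im,cv2.COLOR_BGR2GRAY)
roi=g[60:128,305:372]; cs=cv2.findContours((roi<70).astype(np.uint8),0,2)[0]; k=max(cs,key=cv2.contourArea)
e=cv2.fitEllipse(k); print('meter',e); mu=(e[0][0]+305,e[0][1]+60)
def show(n,uv,z,l=None):
    p=ray(w,uv,z)[:2]
    print(n,np.round(p*1000,1), 'C:',np.round((p-X*l[0]-Y*l[1])*1000,1) if l else '')
show('meter',mu,.049,(-.05,-.062)); show('tip',(344.5,202.5),.094,(-.05,.034))
show('shoe TL outer',(200,36),.1,(.076,-.1)); show('shoe TR outer',(287,38),.1,(.008,-.1))
show('shoe inner L',(202,95),.1,(.076,-.062));show('shoe inner R',(288,97),.1,(.008,-.062))
# panel/housing edges at z=.04
a=ray(w,(205,120),.04)[:2];b=ray(w,(205,215),.04)[:2];print('left edge yaw',np.degrees(np.arctan2(*(b-a)[::-1]))-90,'x of edge->Cx',a@X*1000-86)
a=ray(w,(307,65),.04)[:2];b=ray(w,(301,210),.04)[:2];print('panel edge yaw',np.degrees(np.arctan2(*(b-a)[::-1]))-90)
C=np.array([.5135,-.3855]);print('Cx along X',C@X*1000)
for v in(65,80,95,110): 
    x=np.where(g[v,225:290]>0)[0]; row=g[v,230:285].astype(int); print(v,row[::3])
for z in(.16,.17,.18):print(z,[np.round(tool([*ray(w,(256.5,v),z)[:2],z],s),0) for v in(57,165)])
```

```text
meter ((34.66206741333008, 36.481563568115234), (51.75656509399414, 56.61967849731445), 35.99490737915039)
meter [ 450.7 -434.7] C: [ 514.3 -386.7]
tip [ 475.7 -344.7] C: [ 515.9 -389.8]
shoe TL outer [ 560.4 -501.4] C: [ 511.1 -385.9]
shoe TR outer [ 497.8 -484.1] C: [ 514.4 -385.1]
shoe inner L [ 571.  -460.7] C: [ 512.4 -382.1]
shoe inner R [ 506.3 -442.8] C: [ 513.6 -380.7]
left edge yaw -16.845753401923588 x of edge->Cx 589.3495735642119
panel edge yaw -14.04990425526654
Cx along X 591.9428668922291
65 [ 98 100 102 104 141 175 191 195 192 195 192 185 172 149 128 147 147 163
 163]
80 [129 122 113 108 143 178 193 194 192 194 192 185 170 145 155 189 190 189
 185]
95 [ 69  68  68  65 142 180 193 195 191 194 190 183 168 139 130  89  54  52
  60]
110 [128 127 128 127 145 182 192 194 192 194 190 182 163 130 120 121 119 119
 117]
0.16 [array([108.,   1.,  17.]), array([48.,  1., 17.])]
0.17 [array([105.,   1.,   7.]), array([49.,  1.,  7.])]
0.18 [array([103.,   1.,  -3.]), array([50.,  1., -3.])]
```

Request:
{"op": "send_rows", "data": {
  "steps": [
    {"dp": [16, -4, 0], "roll": 0, "jaw": 8},
    {"dp": [31.5, -9, 0], "roll": 0, "jaw": 8},
    {"dp": [31.5, -9, 25], "roll": 0, "jaw": 8},
    {"dp": [31.5, -9, 50], "roll": 0, "jaw": 8},
    {"dp": [31.5, -9, 65], "roll": 0, "jaw": 8}
  ]
}}

```text
time_s: 10.72
tcp_pos: [0.5551, -0.3908, 0.1113]
eef_rot: [179.9, 0.0, -104.1]
contact_force: [0.0, 1.0, -3.3]
gripper_width: 0.0186
gripper_force: 50.0
```

Request:
{"op": "send_rows", "data": {
  "steps": [
    {"dp": [0, 0, 5], "roll": 0, "jaw": 8},
    {"dp": [0, 0, 10], "roll": 0, "jaw": 8},
    {"dp": [0, 0, 14], "roll": 0, "jaw": 8},
    {"dp": [0, 0, 17], "roll": 0, "jaw": 8},
    {"dp": [0, 0, 17], "roll": 0, "jaw": 8}
  ]
}}

```text
time_s: 11.35
tcp_pos: [0.5556, -0.3907, 0.0956]
eef_rot: [180.0, 0.0, -104.1]
contact_force: [0.2, -0.1, -4.3]
gripper_width: 0.0185
gripper_force: 50.0
```

Run:
```python
from h import *
w=cap('wrist','w4.png')
s=r.get_state();print(s['time_s'],s['tcp_pos'],s['eef_rot'],s['gripper_width'],s['contact_force'],s['moment'],tool([.5542,-.3957,.09],s))
```

```text
11.4 [ 0.55570959 -0.39072797  0.09571153] [-1.79991623e+02 -5.08990944e-03 -1.04060450e+02] 0.018811516957968826 [-1.00285278  0.98051434 -3.34741067] [ 0.05372951  0.07596227 -0.03274237] [5.2 0.3 5.7]
```

View pics/w4.png

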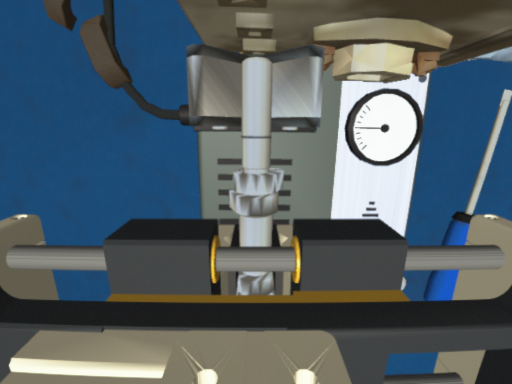

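The wrist view shows the camshaft centred in the -y vee (column 256, shoe 192–321). Its end is at row 57 against the shoe's outer edge at row 47, so it is about 5 mm short.

Request:
{"op": "send_rows", "data": {
  "steps": [
    {"dp": [3, 0, 0], "roll": 0, "jaw": 8},
    {"dp": [5, 0, 0], "roll": 0, "jaw": 8},
    {"dp": [5, 0, 2], "roll": 0, "jaw": 8},
    {"dp": [5, 0, 4], "roll": 0, "jaw": 8},
    {"dp": [5, 0, 4], "roll": 0, "jaw": 8}
  ]
}}

```text
time_s: 12.02
tcp_pos: [0.5551, -0.3959, 0.0919]
eef_rot: [-179.9, -0.0, -104.1]
contact_force: [2.0, -1.6, -3.0]
gripper_width: 0.0184
gripper_force: 50.0
```

Request:
{"op": "send_rows", "data": {
  "steps": [
    {"dp": [0, 0, 1], "roll": 0, "jaw": 8},
    {"dp": [0, 0, 2], "roll": 0, "jaw": 8},
    {"dp": [0, 0, 2], "roll": 0, "jaw": 8}
  ]
}}

```text
time_s: 12.4
tcp_pos: [0.5553, -0.3959, 0.0914]
eef_rot: [-179.9, -0.0, -104.0]
contact_force: [0.6, 0.7, 7.9]
gripper_width: 0.0185
gripper_force: 50.0
```

Request:
{"op": "send_rows", "data": {
  "steps": [
    {"dp": [0, 0, 0], "roll": 0, "jaw": 25},
    {"dp": [0, 0, 0], "roll": 0, "jaw": 35},
    {"dp": [0, 0, 0], "roll": 0, "jaw": 50},
    {"dp": [0, 0, -5], "roll": 0, "jaw": 55},
    {"dp": [0, 0, -25], "roll": 0, "jaw": 55}
  ]
}}

```text
time_s: 13.02
tcp_pos: [0.5535, -0.3952, 0.1136]
eef_rot: [179.8, 0.0, -104.1]
contact_force: [0.7, -0.6, 0.5]
gripper_width: 0.0474
gripper_force: 0.0
```

Request:
{"op": "send_rows", "data": {
  "steps": [
    {"dp": [0, 0, -30], "roll": 0, "jaw": 55},
    {"dp": [-30, 0, -70], "roll": 0, "jaw": 55},
    {"dp": [-85, 0, -90], "roll": 0, "jaw": 30},
    {"dp": [-125, 0, -90], "roll": 0, "jaw": 0},
    {"dp": [-140, 0, -90], "roll": 0, "jaw": 0}
  ]
}}

```text
time_s: 13.65
tcp_pos: [0.589, -0.2578, 0.2054]
eef_rot: [-179.9, 0.0, -104.0]
contact_force: [0.1, 0.1, 0.2]
gripper_width: 0.0236
gripper_force: 0.0
```

Run:
```python
from h import *
w=cap('wrist','w5.png')
s=r.get_state();print(s['time_s'],s['tcp_pos'],s['eef_rot'],s['gripper_width'],s['contact_force'])
```

```text
13.7 [ 0.58916243 -0.25722134  0.20504821] [-1.79966680e+02  2.29227119e-02 -1.03949024e+02] 0.01979927433122611 [-0.62434062  1.0924801   0.11835298]
```

View pics/w5.png

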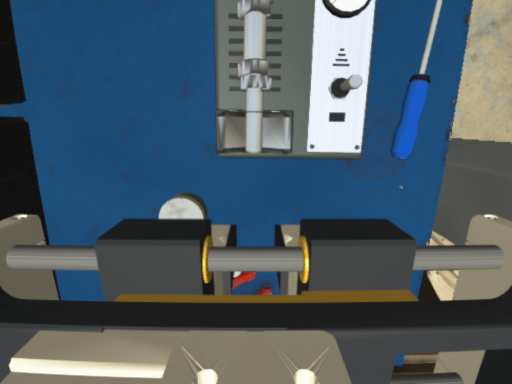

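The wrist view shows the camshaft lying in the +y vee, its end (254,152) flush with the shoe's outer edge at row 152. The toggle tip is at (354,82), upright.

Run:
```python
from h import *
w=cap('wrist'); s=r.get_state()
y=np.radians(-14.1); X=np.array([np.cos(y),np.sin(y)]);Y=np.array([-np.sin(y),np.cos(y)])
print('tip',ray(w,(354,82),.094)*1000)
a=ray(w,(254,152),.094);b=ray(w,(217,152),.1);c=ray(w,(292,153),.1);print('end',a*1000,'shoe',b*1000,c*1000, 'y diff',(a-(b+c)/2)[:2]@Y*1000)
P=np.array([.5135,-.3855])-.05*X+.034*Y; print(P)
q=P+.028*Y; print(tool([*q,.093],s))
```

```text
tip [ 476.66511314 -339.86302361   94.        ]
end [ 578.54242665 -300.70715152   94.        ] shoe [ 611.49116745 -309.51823359  100.        ] [ 544.54201636 -291.97180545  100.        ] y diff 0.16482835197593412
[ 0.47328931 -0.3403436 ]
[ 79.4  92.3 111.8]
```

Request:
{"op": "send_rows", "data": {
  "steps": [
    {"dp": [10, 40, 0], "roll": 0, "jaw": 0},
    {"dp": [50, 75, 10], "roll": 0, "jaw": 0},
    {"dp": [76, 90, 40], "roll": 0, "jaw": 0},
    {"dp": [78, 90, 75], "roll": 0, "jaw": 0},
    {"dp": [78, 90, 95], "roll": 0, "jaw": 0}
  ]
}}

```text
time_s: 14.38
tcp_pos: [0.4804, -0.3148, 0.1078]
eef_rot: [179.9, 0.0, -104.2]
contact_force: [0.2, 0.1, 0.2]
gripper_width: 0.0002
gripper_force: 0.0
```

Request:
{"op": "send_rows", "data": {
  "steps": [
    {"dp": [0, 0, 8], "roll": 0, "jaw": 0},
    {"dp": [0, 0, 16], "roll": 0, "jaw": 0},
    {"dp": [0, 0, 16], "roll": 0, "jaw": 0}
  ]
}}

```text
time_s: 14.75
tcp_pos: [0.4822, -0.3137, 0.0935]
eef_rot: [180.0, -0.0, -104.1]
contact_force: [0.2, -0.3, 0.6]
gripper_width: 0.0005
gripper_force: 0.0
```

```bash
cat > tg.py <<'E'
from h import *
s=r.get_state()
y=np.radians(-14.1); X=np.array([np.cos(y),np.sin(y)]);Y=np.array([-np.sin(y),np.cos(y)])
d=s['tcp_pos'][:2]-np.array([.5135,-.3855]);print(s['time_s'],'demag xy',d@X*1000,d@Y*1000,s['tcp_pos'][2],s['gripper_width'],'F',s['contact_force'][:2]@X,s['contact_force'][:2]@Y)
E
python3 tg.py
```

```text
14.75 demag xy -47.87828182466371 62.0166612673001 0.09349732596641654 0.0005208699643865643 F 0.2439273960370327 -0.2839720471541075
```

Request:
{"op": "send_rows", "data": {
  "steps": [
    {"dp": [5, 0, 0], "roll": 0, "jaw": 0},
    {"dp": [11, 0, 0], "roll": 0, "jaw": 0},
    {"dp": [17, 0, 0], "roll": 0, "jaw": 0},
    {"dp": [22, 0, 0], "roll": 0, "jaw": 0},
    {"dp": [22, 0, 0], "roll": 0, "jaw": 0}
  ]
}}

```text
time_s: 15.38
tcp_pos: [0.4769, -0.3352, 0.0937]
eef_rot: [-180.0, 0.0, -104.1]
contact_force: [-0.3, 2.3, 1.9]
gripper_width: 0.0004
gripper_force: 1.2
```

```bash
python3 tg.py
```

```text
15.375 demag xy -47.73027136052692 39.90831702020787 0.09372224993299005 0.0004141090747683144 F -0.8206846739994936 2.1364462191131386
```

Request:
{"op": "send_rows", "data": {
  "steps": [
    {"dp": [3, 0, 0], "roll": 0, "jaw": 0},
    {"dp": [6, 0, 0], "roll": 0, "jaw": 0},
    {"dp": [8, 0, 0], "roll": 0, "jaw": 0},
    {"dp": [8, 0, 0], "roll": 0, "jaw": 0}
  ]
}}

```text
time_s: 15.88
tcp_pos: [0.4749, -0.3425, 0.0932]
eef_rot: [180.0, 0.0, -104.1]
contact_force: [1.5, 3.9, -1.5]
gripper_width: 0.0006
gripper_force: 2.1
```

Request:
{"op": "send_rows", "data": {
  "steps": [
    {"dp": [1, 0, 0], "roll": 0, "jaw": 0},
    {"dp": [2, 0, 0], "roll": 0, "jaw": 0},
    {"dp": [2, 0, 0], "roll": 0, "jaw": 0}
  ]
}}

```text
time_s: 16.25
tcp_pos: [0.4744, -0.3439, 0.0932]
eef_rot: [180.0, 0.0, -104.1]
contact_force: [2.5, 6.7, -0.8]
gripper_width: 0.0005
gripper_force: 3.1
```

```bash
python3 tg.py
```

```text
16.25 demag xy -48.00675001234837 30.80891684331337 0.09318955209879448 0.0004865131731949903 F 0.8284957367901498 7.131134283889059
```

Request:
{"op": "send_rows", "data": {
  "steps": [
    {"dp": [1, 0, 0], "roll": 0, "jaw": 0},
    {"dp": [2, 0, 0], "roll": 0, "jaw": 0},
    {"dp": [2, 0, 0], "roll": 0, "jaw": 0},
    {"dp": [2, 0, 0], "roll": 0, "jaw": 0},
    {"dp": [2, 0, 0], "roll": 0, "jaw": 0}
  ]
}}

```text
time_s: 16.88
tcp_pos: [0.4743, -0.3445, 0.093]
eef_rot: [180.0, 0.1, -104.1]
contact_force: [4.4, 14.2, -0.7]
gripper_width: 0.0005
gripper_force: 6.9
```

Request:
{"op": "send_rows", "data": {
  "steps": [
    {"dp": [0, 0, 0], "roll": 0, "jaw": 0},
    {"dp": [0, 0, 0], "roll": 0, "jaw": 0},
    {"dp": [0, 0, 0], "roll": 0, "jaw": 0},
    {"dp": [0, 0, 0], "roll": 0, "jaw": 0},
    {"dp": [0, 0, 0], "roll": 0, "jaw": 0}
  ]
}}

```text
time_s: 17.5
tcp_pos: [0.4743, -0.3445, 0.0931]
eef_rot: [180.0, 0.1, -104.1]
contact_force: [4.4, 14.9, -0.7]
gripper_width: 0.0004
gripper_force: 6.9
```

Request:
{"op": "send_rows", "data": {
  "steps": [
    {"dp": [0, 0, 0], "roll": 0, "jaw": 0},
    {"dp": [0, 0, 0], "roll": 0, "jaw": 0},
    {"dp": [0, 0, 0], "roll": 0, "jaw": 0},
    {"dp": [0, 0, 0], "roll": 0, "jaw": 0},
    {"dp": [0, 0, 0], "roll": 0, "jaw": 0}
  ]
}}

```text
time_s: 18.12
tcp_pos: [0.4743, -0.3445, 0.093]
eef_rot: [180.0, 0.1, -104.1]
contact_force: [4.8, 13.8, -0.2]
gripper_width: 0.0005
gripper_force: 6.9
```

```bash
python3 tg.py
```

```text
18.125 demag xy -48.0240222827137 30.210481977826987 0.09302973678012691 0.0005490788523026737 F 1.3220767299038703 14.585798122716023
```

Request:
{"op": "send_rows", "data": {
  "steps": [
    {"dp": [-10, 0, 0], "roll": 0, "jaw": 0},
    {"dp": [-25, 0, 0], "roll": 0, "jaw": 0},
    {"dp": [-40, 0, 0], "roll": 0, "jaw": 0},
    {"dp": [-45, 0, -30], "roll": 0, "jaw": 0},
    {"dp": [-60, 0, -80], "roll": 0, "jaw": 0}
  ]
}}

```text
time_s: 18.75
tcp_pos: [0.4873, -0.2874, 0.1728]
eef_rot: [179.7, -0.0, -104.1]
contact_force: [1.3, -0.8, 1.1]
gripper_width: 0.0003
gripper_force: 0.0
```

Request:
{"op": "send_rows", "data": {
  "steps": [
    {"dp": [-30, -25, -25], "roll": 0, "jaw": 0},
    {"dp": [-75, -60, -35], "roll": 0, "jaw": 0},
    {"dp": [-75, -80, -35], "roll": 0, "jaw": 0},
    {"dp": [-75, -80, -35], "roll": 0, "jaw": 0}
  ]
}}

```text
time_s: 19.25
tcp_pos: [0.5853, -0.2341, 0.2081]
eef_rot: [180.0, -0.0, -104.0]
contact_force: [-1.0, 0.4, -0.8]
gripper_width: 0.0007
gripper_force: 0.0
```

```bash
python3 tg.py
python3 - <<'E'
from h import *
old=cv2.imread('pics/w5.png'); w=cap('wrist'); g=w['image'].min(2)
C=np.array([.5135,-.3855]);y=np.radians(-14.1); X=np.array([np.cos(y),np.sin(y)]);Y=np.array([-np.sin(y),np.cos(y)])
f=lambda a,b,z:[*(C+a*X+b*Y),z]
print('pred tip',proj(w,f(-.05,.034,.094)),'vee end',proj(w,f(.042,.1,.086)))
u,v=proj(w,f(.042,.1,.094)).astype(int); print(g[v-12:v+12,u])
n,l,st,ce=cv2.connectedComponentsWithStats((g>190).astype(np.uint8))
for i in range(1,n):
    if 60<st[i,4]: print(st[i],ce[i].round())
# top view before/after difference away from arm
a=cv2.imread('pics/top0.png').astype(int); b=cap('top')['image'].astype(int); d=(abs(a-b).max(2)>50).astype(np.uint8)
d=cv2.morphologyEx(d,cv2.MORPH_OPEN,np.ones((2,2),np.uint8))
n,l,st,ce=cv2.connectedComponentsWithStats(d)
for i in range(1,n):
    if st[i,4]>15: print('diff',st[i])
E
```

```text
19.25 demag xy 32.7204064773835 164.35721577617534 0.20805380217035044 0.000665533252151499 F -1.0534239204615055 0.1829286482005762
pred tip [347.58631383  55.28336474] vee end [244.59013607 130.58168834]
[191 191 191 191 191 191 191 192 190 181 140  87  70  74  99 120 116  98
  80  64  46  32  32  31]
[ 299    0   65  133 6592] [330.  64.]
[241  63   5  21  67] [243.  73.]
[242  88   3  38  72] [243. 106.]
[ 151  181   43   37 1159] [173. 202.]
[   9  358  155   20 1696] [ 80. 369.]
[200 369  17  15 218] [208. 377.]
[296 370  18  14 231] [305. 377.]
diff [ 291   46  106   89 5422]
diff [  91   52   51   44 1452]
diff [    0    55   361   329 45333]
diff [273  70  10   4  25]
diff [209  76   5   4  16]
diff [390  95   6   9  41]
diff [373 106   8  10  41]
diff [387 107   4   7  18]
diff [369 115  17  20 131]
diff [308 191  36  13 166]
diff [491 192  21  50 672]
diff [168 200  14  14 112]
diff [345 201  17   9 106]
diff [185 203  11  10  92]
diff [362 205  28  13 160]
diff [300 221   8   6  37]
diff [506 247   6  13  55]
diff [499 263  13  13 118]
diff [477 275  35  32 555]
diff [484 283   8   5  29]
diff [ 18 289   6   4  16]
diff [ 54 297  15   7  40]
diff [139 303  12  23 158]
diff [ 429  302   83   82 4836]
diff [  0 323   6   5  26]
diff [123 325  14  39 161]
diff [ 77 336   5   5  20]
diff [122 365   4   5  16]
diff [117 371   7  13  52]
```

Run:
```python
from h import *
a=cv2.imread('pics/top0.png',0); b=cv2.cvtColor(cap('top')['image'],cv2.COLOR_BGR2GRAY)
for v in range(196,216,2): print(v,a[v,160:190:2],b[v,160:190:2])
```

```text
196 [228 229 111  98 139 140  86  89  86  86  86  78  70  62  67] [113 107 101  95  82  71  69  67  64  62  59  58  54  77  40]
198 [229 140 101 106 103  92  81  85  88  81  55  41  38  39  38] [112 107 101  93  81  70  68  66  64  61  61  54  60  75  36]
200 [182 101 107 106 106 107 101  83  85  74  66  55  48  40  41] [110 107 100  92  79  68  66  65  63  60  59  53  67  67  34]
202 [118  93 106 106 106 106 107 105  94  84  88  88  74  63  61] [110 106 101  90  77  67  66  64  63  61  57  52  77  58  33]
204 [234 174  90 105 107 107 106 106 108  98  88  93  78  70  69] [108 105 101  90  75  66  65  63  61  58  57  49  79  46  33]
206 [212 201  81  86 100 107 107 106 106 108 104  82  73  74  74] [108 104  99  87  73  65  64  62  60  58  55  53  80  39  32]
208 [122 102  88  91  80  96 104 108 107 108  98  52  72  72  73] [106 102  96  85  72  65  63  61  58  58  53  59  75  35  33]
210 [ 98  87  93  97  94  86  90 101 106 102  51  53  71  70  71] [104  99  92  83  70  64  62  60  59  57  51  72  67  33  34]
212 [88 92 94 92 92 92 92 83 99 73 46 67 64 66 53] [103  96  90  81  67  63  61  60  58  57  51  81  57  33  33]
214 [88 93 64 44 43 47 54 51 58 50 59 57 41 39 39] [100  93  86  78  66  62  61  60  57  56  51  80  44  33  34]
```

```bash
python3 -c "
from plant import r
print(r.close_job())"
```

```text
the job is handed in; nothing more can be done
None
```

The camshaft is lying in the demagnetiser's vees with its ends flush with the shoes. The toggle was held fully over on the shrinking-bars side for over a second and sprang back, and the job was handed in at about 19 s. The thick shaft was not re-checked by camera at the end because the arm blocked the view, but no contact force showed while working beside it.

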